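# Fit the slotted chuck to the trimming wheel

### The job

Lift the chuck with the two slots in its flange out of its wooden block and fit it to the trimming wheel: lower its tapered shank into the spindle, turn it under light pressure until the slots drop over the two drive dogs, then press it fully home against the stiff ejector pin and let go. Never bear on the spindle with more than 40 N, and leave the plain chuck, the jar and the clay pot where they stand.

Things in the scene. Friction and masses are not known exactly. Their poses are not given: they have to be found in the camera images.
- chuck: The slotted chuck, aluminium, 0.36 to 0.54 kg. Origin: centre of its flange's underside; z up its axis. Flange 84 mm in diameter, 12 mm thick. Two slots 13 mm wide, cut through the flange and open at its rim, lie at the chuck's +y and -y, from 26 mm off the axis outwards (a half turn makes no difference). It stands in a block, flange resting on the block's top.
- spigot (a point): On the slotted chuck, mid-height of its gripping spigot, 36 mm above the chuck's origin; axes as the chuck's. The spigot stands 12 to 57 mm above the flange's underside, 46 mm in diameter, with two upright flats 36 mm apart that face the chuck's +x and -x: grip across these.
- shank_end (a point): On the slotted chuck, end of the tapered steel shank, 42 mm below the chuck's origin. The shank is 34 mm in diameter at the flange and 22 mm at 40 mm below it.
- wheel: The trimming wheel, fixed: grey drum 250 mm in diameter, 86 mm high, with a control box on its +x side (to 205 mm from the axis, 65 mm high). Origin: on the table on the spindle axis; z up. On the drum stands the spindle nose, a steel cylinder 84 mm in diameter, its flat face 136 mm above the table, a tapered bore in its middle and two drive dogs on the face.
- mouth (a point): Centre of the bore's mouth, level with the nose's flat face; axes as the wheel's. The bore is 35 mm wide there (bevelled to 38), with the shank's own taper, about 0.5 mm play all round when home. Home: flange underside on the face, chuck origin at this point.
- dog_tops (a point): On the axis, 10 mm above the face, level with the dogs' tops (bevelled). The dogs, 10 mm wide, stand opposite each other, 28 to 40.5 mm off the axis. Their angle is not measured: the line through them lies up to 0.55 rad either way from the wheel's y axis. A brake holds the spindle (slips at 0.8 N m). A chuck whose slots miss the dogs rests on them here, 10 mm too high.
- pin_top (a point): On the bore's axis, 37 mm below the mouth: where the top of the ejector pin (12 mm thick) stands at the start. The shank's end meets it when the chuck is 5 mm from home. It is stiff: it yields at about 12 N in all, part of which is the chuck's own weight. It has no spring and stays where it is pushed.
- plain_chuck: Another aluminium chuck in its own block, to be left alone: same flange 84 mm in diameter but without slots, and a round spigot 54 mm in diameter, 34 mm high. Origin: centre of the flange's underside.
- block_slotted: The wooden block that the slotted chuck stands in, fixed: 100 x 100 x 60 mm with a round hole of 41 mm straight down. Origin: centre of its underside. The other block, under the plain chuck, is alike; which of the two stands nearer the wheel varies.
- jar: Amber glass jar with a white cap, 68 mm in diameter, 85 mm high; bystander. Origin: centre of its foot.
- pot: Small terracotta pot, 84 mm wide, 75 mm high; bystander. Origin: centre of its foot.

How it is judged:
By the outcome, as a careful person would: the job done as asked, in the order asked, and still so for the second after the job is handed in, with the robot touching nothing.
It also fails if it takes over 64 s, if anything falls off the work surface, if the arm or the gripper's body presses on something with over 40 N, if the wrist force passes 120 N, or if a joint passes its speed limit or range.

### The arm

A 6-joint arm with a two-finger parallel gripper is mounted at the origin on the work surface. World frame = base frame: x ahead of the robot, y to its left, z up, the work surface at z = 0. Lengths are in m, angles in rad, forces in N, time in s.
With the tool pointing down it reaches from about 0.3 to 0.85 m from the base axis. Payload 5.4 kg.
Tool frame: the origin (TCP) lies on the mounting face of the last link; the fingertips stand ctrl.tip_reach ahead of it and the grasp point (between the pads) lies 155 mm ahead of it (ctrl.tip_reach is the distance from the TCP to the fingertips, in m); z points along the fingers, y is the line along which they close (so a half turn about z gives the same grasp; the last joint's range is limited). The gripper opens to 85 mm and grips with 20 to 120 N. Pads are 22 mm wide; open, the fingers measure 114 mm over their backs; the gripper's body (76 mm by 85 mm) begins 54 mm behind the grasp point. The pads swing forward as they close: fully open they stand 13 mm farther back than shut.
Start: joints at [-1.494, 0.158, 1.597, -0, 1.386, -0.21], TCP at [0.163, -0.552, 0.405] pointing down, gripper open.
Joint ranges: [-2.91, 2.91], [-0.94, 2.29], [0.18, 2.7], [-1.29, 4.43], [0.17, 2.64], [-3, 3]. Speed limits (rad/s): [2.57, 2.57, 3.14, 3.14, 3.14, 3.14].

### API

Orientations are given as a unit quaternion [w, x, y, z].
In Python, from station import ctrl gives the robot as it stands.
- The arm moves only by the tool arm_command, never from a script. Its argument "series" is a list that holds one entry, the list of rows, each a list of 7 numbers: the turn, a rotation vector about the tool's x, y, z in degrees, then the shift along the tool's x, y, z in m, then the gripper command: -1 is shut, 1 is fully open, values between are in proportion. In form: [[[rx, ry, rz, tx, ty, tz, grip], ...]]. A call has 1 to 12 rows; each row is the pose to reach, as a shift and turn from the pose commanded when the call began, along the tool's axes at that moment; what a row does not reach only later rows make up. A row lasts 1/12 s, in which the tool goes at most 41.7 mm and 7.16 degrees, less where a joint would pass 70% of its speed; a pose out of reach is approached as far as the arm can. A call with a gripper value outside its range is refused whole. The fingers move at their own pace and stop on an object; "newtons" is the grip in N (left out, the last holds). Time passes only in rows, so rows that repeat a pose let the fingers close. It gives the time, the measured TCP pose, the force, the opening and the grip force at its end, in the units of the state.
- ctrl.read_state(): the state, without advancing time (a new reading comes with each control period).
- ctrl.capture(name): name is "scene" or "top"; returns a dict with "img" (400x640x3 uint8, red, green, blue), "intrinsics" (3x3 intrinsics, pixels), "T" (4x4, takes a point from camera to world coordinates). Camera axes: x right, y down, z forward; pixel columns grow to the right and rows downward; lengths in m; the calibration is good to about 2 mm. A picture is of the moment at which its call begins. There is no depth.
- ctrl.close_job(): hands the job in; it is judged then, once.
The state is a dict: "time_s": time; "joint_pos": joint angles; "joint_vel": joint speeds; "joint_torque": joint torques, N m; "position": TCP position; "ee_rot": TCP orientation; "wrist_force": force on the tool from outside, world axes, zero at the start; "moment": the same for the moment, N m; "opening": finger opening in m; "grip_force": force on a finger pad.
Only numpy, scipy, OpenCV 4.12 (cv2) and the standard library are available. Lean on these libraries where they do the work, as an engineer would, in place of code of your own. Each camera call takes 0.05 s, during which the arm holds its last target. There are 200 camera calls.

## Working session

There is one attempt and no reset: what is moved stays moved. The work goes in short steps, Python scripts to look and compute and a tool call to move; the robot and the scene stay as the last step left them, time stands still between calls to the robot, and variables do not carry over. Pictures are saved under pics/ and viewed, at most 10 in all, crops included, and the job is handed in when it is done.

Besides the shell and the picture viewer there is one more tool, called after "Request:" in YAML: its name, and indented under it one key for each argument. arm_command: Moves the arm, as the interface text tells. Its arguments: {"type":"object","properties":{"series":{"type":"array","items":{"type":"array","items":{"type":"array","items":{"type":"number"}}}},"newtons":{"type":"number"}},"required":["series"]}

```bash
mkdir -p pics
python3 - <<'E'
from station import ctrl
import cv2,numpy as np
np.set_printoptions(precision=4,suppress=True)
for n in("scene","top"):
    c=ctrl.capture(n); cv2.imwrite(f"pics/{n}0.png",c["img"][:,:,::-1]); print(n,c["intrinsics"],c["T"])
s=ctrl.read_state(); print(s,ctrl.tip_reach)
E
```

```text
scene [[456.2267   0.     320.4241]
 [  0.     456.2267 194.284 ]
 [  0.       0.       1.    ]] [[-0.8639  0.3563 -0.3558  1.0321]
 [ 0.5035  0.6238 -0.5978  0.6251]
 [ 0.0089 -0.6957 -0.7183  0.9364]
 [ 0.      0.      0.      1.    ]]
top [[442.4495   0.     321.9093]
 [  0.     442.4495 199.4935]
 [  0.       0.       1.    ]] [[-0.0284 -0.9836  0.1781  0.3961]
 [-0.9994  0.0318  0.0164 -0.0915]
 [-0.0218 -0.1775 -0.9839  1.199 ]
 [ 0.      0.      0.      1.    ]]
{'time_s': 0.1, 'joint_pos': array([-1.4941,  0.159 ,  1.5981, -0.    ,  1.3862, -0.2101]), 'joint_vel': array([-0.0001, -0.0027, -0.0024, -0.0007, -0.0004,  0.001 ]), 'joint_torque': array([  0.0006, -39.699 , -33.2338,  -0.0002,   0.0042,  -0.    ]), 'position': array([ 0.1626, -0.5513,  0.4038]), 'ee_rot': array([-0.0008,  0.9897,  0.1429,  0.0001]), 'wrist_force': array([-0.424 , -0.0656,  0.2625]), 'moment': array([0.0043, 0.043 , 0.0009]), 'grip_force': 0.0, 'opening': 0.08538639430818701} 0.1734
```

View pics/scene0.png

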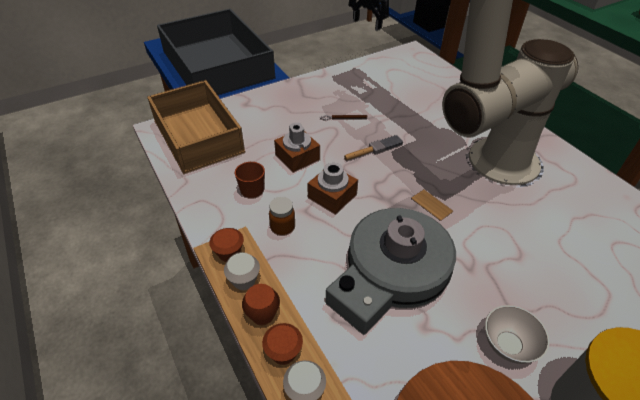

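View pics/top0.png

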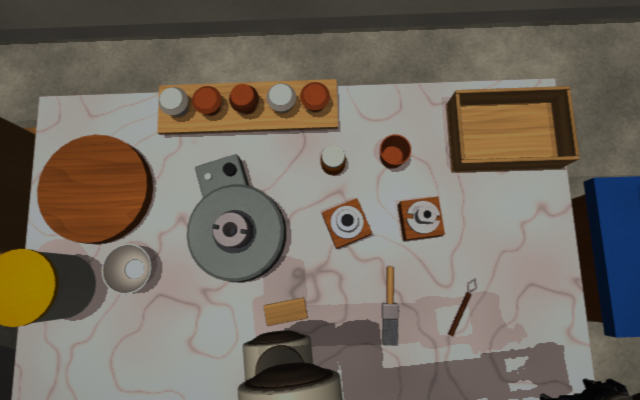

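The top view shows the wheel's nose at about (231,230). A plain-looking chuck is at (347,221), and the chuck with slots in its flange is at (426,215), the one farther from the wheel. I'll enlarge these areas next.

Run:
```python
import cv2,numpy as np
t=cv2.imread("pics/top0.png"); s=cv2.imread("pics/scene0.png")
def cr(im,u,v,w,h,k): return cv2.resize(im[v:v+h,u:u+w],None,fx=k,fy=k,interpolation=cv2.INTER_CUBIC)
a=np.hstack([cr(t,390,185,66,50,6),cr(t,198,205,66,50,6)])
b=np.hstack([cr(s,265,118,66,50,6),cr(s,370,210,66,50,6)])
cv2.imwrite("pics/crop0.png",np.vstack([a,b]))
```

```text
(no output)
```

View pics/crop0.png

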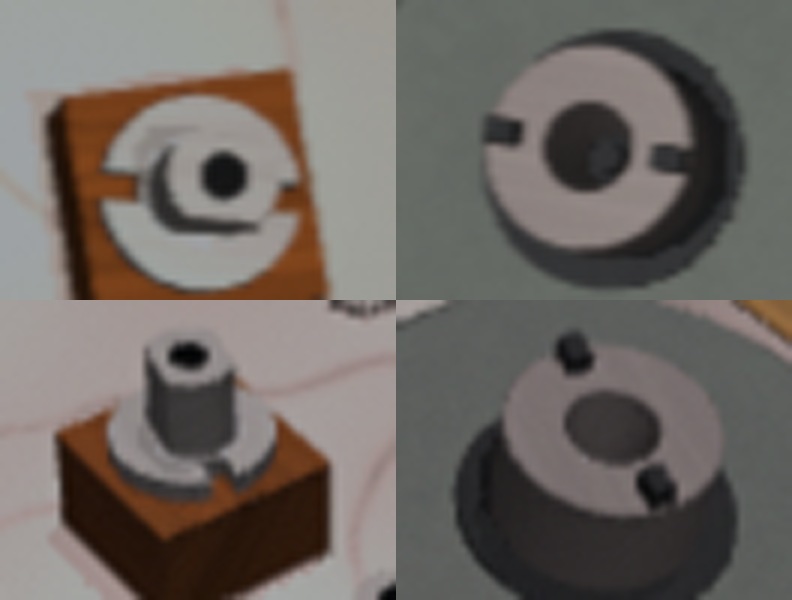

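The slotted chuck is the far one. In the top crop its flange centre is at (200,193), the hole top at (225,175), and the slots at (120,187) and (288,198). The nose's bore is at (588,146), with the dogs at (503,131) and (671,158). In the scene crop the hole is at (188,354), the bore at (612,428), and the dogs at (574,348) and (657,482).

```bash
cat > h.py <<'E'
import numpy as np
from scipy.spatial.transform import Rotation as R
K={'top':np.array([[442.4495,0,321.9093],[0,442.4495,199.4935],[0,0,1]]),'scene':np.array([[456.2267,0,320.4241],[0,456.2267,194.284],[0,0,1]])}
T={'top':np.array([[-0.0284,-0.9836,0.1781,0.3961],[-0.9994,0.0318,0.0164,-0.0915],[-0.0218,-0.1775,-0.9839,1.199],[0,0,0,1]]),
'scene':np.array([[-0.8639,0.3563,-0.3558,1.0321],[0.5035,0.6238,-0.5978,0.6251],[0.0089,-0.6957,-0.7183,0.9364],[0,0,0,1]])}
def at(c,u,v,z):
    d=T[c][:3,:3]@np.linalg.inv(K[c])@[u,v,1]; o=T[c][:3,3]; return (o+d*(z-o[2])/d[2])[:2]
def px(c,p):
    q=T[c][:3,:3].T@(np.asarray(p)-T[c][:3,3]); q=K[c]@q; return q[:2]/q[2]
E
python3 - <<'E'
from h import *
np.set_printoptions(precision=4,suppress=True)
def f(x,y,u0,v0): return u0+(x+.5)/6-.5, v0+(y+.5)/6-.5
tc=(390,185);tn=(198-66,205);sc=(265,118-50);sn=(370-66,210-50)
P=lambda n,c,x,y,o,z:print(n,at(c,*f(x,y,*o),z))
P('flange','top',200,193,tc,.071)
P('hole t','top',225,175,tc,.117);P('hole s','scene',188,354,sc,.117)
a=at('top',*f(120,187,*tc),.072);b=at('top',*f(288,198,*tc),.072);d=a-b;print('slots',a,b,(a+b)/2,np.arctan2(-d[0],d[1]))
P('bore t','top',588,146,tn,.136);P('bore s','scene',612,428,sn,.136)
for c,p,q,o in(('top',(503,131),(671,158),tn),('scene',(574,348),(657,482),sn)):
    a=at(c,*f(*p,*o),.146);b=at(c,*f(*q,*o),.146);d=a-b
    if d[1]<0:d=-d
    print('dogs',a,b,(a+b)/2,np.hypot(*d),np.arctan2(-d[0],d[1]))
# wheel yaw from control box (knobs) unused
E
```

```text
flange [ 0.547 -0.33 ]
hole t [ 0.548  -0.3309]
hole s [ 0.5499 -0.3299]
slots [ 0.5506 -0.296 ] [ 0.5436 -0.3669] [ 0.5471 -0.3314] -0.09792793714437692
bore t [0.5233 0.152 ]
bore s [0.526 0.155]
dogs [0.5292 0.184 ] [0.5163 0.1164] [0.5227 0.1502] 0.06886073272610747 -0.18912573553467918
dogs [0.5206 0.1219] [0.5338 0.1896] [0.5272 0.1557] 0.0689557001522154 -0.1923951760733637
```

```bash
cat >> h.py <<'E'
def go(x,y,z,yaw):
    "target TCP, with tool y at world angle yaw, tool straight down -> rotvec deg, shift"
    from station import ctrl
    s=ctrl.read_state(); q=s['ee_rot']; R0=R.from_quat([q[1],q[2],q[3],q[0]])
    c,n=np.cos(yaw),np.sin(yaw)
    R1=R.from_matrix(np.array([[-n,c,0],[c,n,0],[0,0,-1.]]).T.T) # columns x=(-n,c,0), y=(c,n,0)
    print('rot',np.round((R0.inv()*R1).as_rotvec(degrees=True),2),'shift',np.round(R0.inv().apply(np.array([x,y,z])-s['position']),4),'pos',np.round(s['position'],4),'F',np.round(s['wrist_force'],2),'M',np.round(s['moment'],3),'open',round(s['opening'],4),'t',s['time_s'])
E
python3 -c "
from h import *
go(.548,-.3305,.32,-.1)"
```

```text
rot [ -0.07  -0.07 -67.84] shift [ 0.4321 -0.1026  0.0841] pos [ 0.1626 -0.5513  0.4038] F [-0.42 -0.07  0.26] M [0.004 0.043 0.001] open 0.0854 t 0.1
```

Request:
arm_command:
  series:
    - [[0,0,-6,0.04,-0.01,0.008,1],[0,0,-12,0.08,-0.02,0.016,1],[0,0,-18,0.12,-0.03,0.024,1],[0,0,-24,0.16,-0.04,0.032,1],[0,0,-30,0.2,-0.05,0.04,1],[0,0,-36,0.24,-0.06,0.048,1],[0,0,-42,0.28,-0.07,0.056,1],[0,0,-48,0.32,-0.08,0.064,1],[0,0,-54,0.36,-0.09,0.07,1],[0,0,-61,0.4,-0.1,0.08,1],[0,0,-67.8,0.432,-0.1026,0.084,1],[0,0,-67.8,0.432,-0.1026,0.084,1]]

```text
time_s: 1.1
position: [0.5518, -0.3269, 0.3182]
ee_rot: [-0.001, 0.738, 0.674, 0.001]
wrist_force: [-0.4, -0.4, 0.3]
opening: 0.0855
grip_force: 0.0
```

Run:
```python
from h import *
from station import ctrl
import cv2
t=ctrl.capture("top")["img"][:,:,::-1]; s=ctrl.capture("scene")["img"][:,:,::-1]
def cr(im,u,v,w,h,k): return cv2.resize(im[v:v+h,u:u+w],None,fx=k,fy=k,interpolation=cv2.INTER_CUBIC)
cv2.imwrite("pics/p1.png",np.hstack([cr(t,370,140,100,140,4),cr(s,240,40,100,140,4)]))
go(.548,-.3305,.254,-.1)
```

```text
rot [-0.1  -0.05  0.07] shift [-0.0008 -0.0005  0.0655] pos [ 0.5487 -0.3298  0.3195] F [0.51 0.28 0.35] M [-0.011  0.058 -0.006] open 0.0856 t 1.2
```

View pics/p1.png

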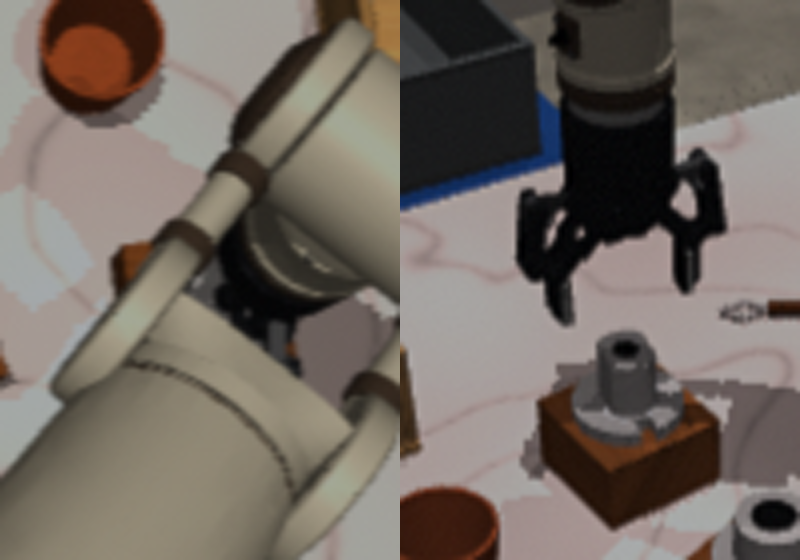

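The gripper is centred above the spigot, and its fingers straddle the flats. I'll descend and grip.

Request:
arm_command:
  series:
    - [[0,0,0,-0.0008,-0.0005,0.015,1],[0,0,0,-0.0008,-0.0005,0.03,1],[0,0,0,-0.0008,-0.0005,0.045,1],[0,0,0,-0.0008,-0.0005,0.058,1],[0,0,0,-0.0008,-0.0005,0.064,1],[0,0,0,-0.0008,-0.0005,0.0655,1],[0,0,0,-0.0008,-0.0005,0.0655,0],[0,0,0,-0.0008,-0.0005,0.0655,-1],[0,0,0,-0.0008,-0.0005,0.0655,-1],[0,0,0,-0.0008,-0.0005,0.0655,-1],[0,0,0,-0.0008,-0.0005,0.0655,-1],[0,0,0,-0.0008,-0.0005,0.0655,-1]]
  newtons: 60

```text
time_s: 2.2
position: [0.5479, -0.3319, 0.2565]
ee_rot: [0.001, 0.742, 0.671, 0.0]
wrist_force: [2.1, 1.5, 3.6]
opening: 0.0353
grip_force: 61.6
```

```bash
python3 -c "
from h import *
go(.548,-.3305,.36,-.1)"
```

```text
rot [ 0.13  0.08 -0.03] shift [ 0.0013  0.0002 -0.1035] pos [ 0.5479 -0.3319  0.2565] F [2.09 1.53 3.62] M [-0.016 -0.084 -0.007] open 0.0353 t 2.2
```

Request:
arm_command:
  series:
    - [[0,0,0,0,0,-0.01,-1],[0,0,0,0,0,-0.02,-1],[0,0,0,0,0,-0.035,-1],[0,0,0,0,0,-0.055,-1],[0,0,0,0,0,-0.08,-1],[0,0,0,0,0,-0.105,-1],[0,0,0,0,0,-0.13,-1],[0,0,0,0,0,-0.15,-1],[0,0,0,0,0,-0.165,-1],[0,0,0,0,0,-0.17,-1],[0,0,0,0,0,-0.17,-1],[0,0,0,0,0,-0.17,-1]]

```text
time_s: 3.2
position: [0.5472, -0.3314, 0.4243]
ee_rot: [-0.001, 0.742, 0.671, -0.0]
wrist_force: [-0.9, 0.1, -3.9]
opening: 0.0355
grip_force: 60.9
```

```bash
python3 -c "
from h import *
go(.5247,.1535,.42,-.19)"
```

```text
rot [-0.08 -0.05  5.12] shift [ 0.4802 -0.0711  0.0048] pos [ 0.5472 -0.3314  0.4243] F [-0.93  0.1  -3.93] M [ 0.053  0.018 -0.059] open 0.0355 t 3.2
```

Request:
arm_command:
  series:
    - [[0,0,0,0.01,-0.0015,0,-1],[0,0,0,0.03,-0.0045,0,-1],[0,0,0,0.06,-0.009,0,-1],[0,0,0,0.095,-0.014,0,-1],[0,0,0,0.13,-0.019,0,-1],[0,0,0,0.165,-0.0245,0,-1],[0,0,0,0.2,-0.03,0,-1],[0,0,0,0.235,-0.035,0,-1],[0,0,0,0.27,-0.04,0,-1],[0,0,0,0.305,-0.045,0,-1],[0,0,0,0.34,-0.05,0,-1],[0,0,0,0.37,-0.055,0,-1]]

```text
time_s: 4.2
position: [0.5286, 0.0448, 0.4236]
ee_rot: [-0.001, 0.741, 0.671, -0.001]
wrist_force: [0.0, -0.0, -3.9]
opening: 0.0351
grip_force: 60.8
```

```bash
python3 -c "
from h import *
go(.5247,.1535,.42,-.1)"
```

```text
rot [-0.17 -0.05  0.02] shift [ 0.1078 -0.0147  0.0037] pos [0.5286 0.0448 0.4236] F [ 0.01 -0.04 -3.87] M [ 0.021  0.011 -0.013] open 0.0351 t 4.2
```

Request:
arm_command:
  series:
    - [[0,0,0,0.025,-0.004,0,-1],[0,0,0,0.048,-0.007,0,-1],[0,0,0,0.07,-0.01,0,-1],[0,0,0,0.088,-0.012,0,-1],[0,0,0,0.1,-0.014,0,-1],[0,0,0,0.107,-0.0147,0,-1],[0,0,0,0.108,-0.0147,0,-1],[0,0,0,0.108,-0.0147,0,-1],[0,0,0,0.108,-0.0147,0,-1]]

```text
time_s: 4.95
position: [0.5261, 0.1502, 0.4249]
ee_rot: [0.0, 0.742, 0.67, -0.0]
wrist_force: [0.0, 0.2, -4.2]
opening: 0.0352
grip_force: 60.8
```

Run:
```python
from h import *
from station import ctrl
import cv2
t=ctrl.capture("top")["img"][:,:,::-1]; s=ctrl.capture("scene")["img"][:,:,::-1]
def cr(im,u,v,w,h,k): return cv2.resize(im[v:v+h,u:u+w],None,fx=k,fy=k,interpolation=cv2.INTER_CUBIC)
cv2.imwrite("pics/p2.png",np.hstack([cr(t,190,165,80,110,5),cr(s,365,150,80,110,5)]))
go(.5247,.1535,.38,-.1)
```

```text
rot [-0.    0.02 -0.11] shift [ 0.0032 -0.0019  0.0452] pos [0.5262 0.1501 0.4252] F [-0.28 -0.09 -2.79] M [-0.02   0.021  0.012] open 0.0351 t 5.05
```

View pics/p2.png

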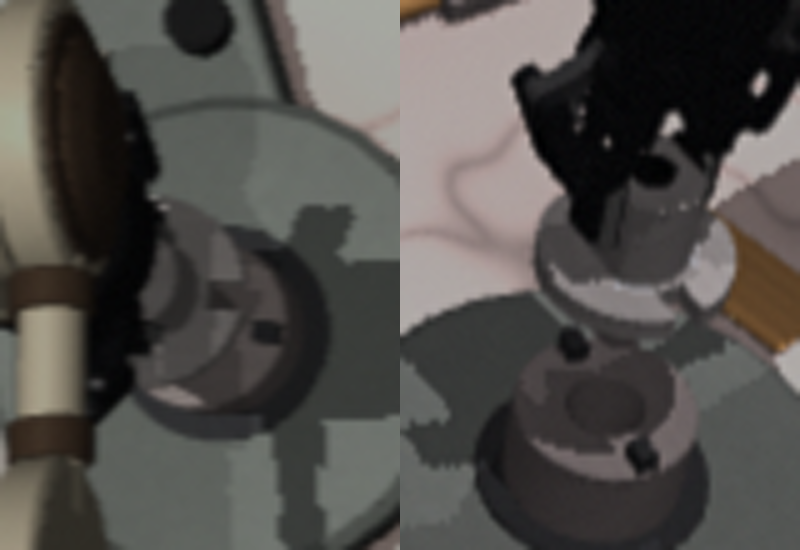

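The chuck hangs above the nose. In the scene crop its top hole is at (655,170), and the bore centre is near (605,403).

Run:
```python
from h import *
f=lambda x,y:(365+(x-400+.5)/5-.5,150+(y+.5)/5-.5)
print('hole',at('scene',*f(655,170),.2855)); print('bore',at('scene',*f(605,403),.136))
c=np.array([.5262,.1501]); n=-.1
th=np.linspace(0,2*np.pi,8,endpoint=False)
for z,r in((.2405,.042),(.2855,0.009)):
  print(z,[np.round((px('scene',[c[0]+r*np.cos(t),c[1]+r*np.sin(t),z])-[365,150]+.5)*5+[400,0]-.5).astype(int).tolist() for t in th])
```

```text
hole [0.5260261  0.15341993]
bore [0.52468185 0.15332018]
0.2405 [[553, 278], [620, 313], [696, 306], [733, 260], [710, 206], [644, 174], [573, 180], [534, 223]]
0.2855 [[632, 173], [647, 180], [663, 179], [672, 169], [667, 158], [652, 151], [636, 152], [627, 161]]
```

Request:
arm_command:
  series:
    - [[0,0,0,0.0016,-0.001,0.01,-1],[0,0,0,0.0032,-0.0019,0.02,-1],[0,0,0,0.0032,-0.0019,0.032,-1],[0,0,0,0.0032,-0.0019,0.042,-1],[0,0,0,0.0032,-0.0019,0.05,-1],[0,0,0,0.0032,-0.0019,0.057,-1],[0,0,0,0.0032,-0.0019,0.063,-1],[0,0,0,0.0032,-0.0019,0.068,-1],[0,0,0,0.0032,-0.0019,0.072,-1],[0,0,0,0.0032,-0.0019,0.075,-1],[0,0,0,0.0032,-0.0019,0.075,-1],[0,0,0,0.0032,-0.0019,0.075,-1]]

```text
time_s: 6.05
position: [0.5245, 0.1543, 0.3503]
ee_rot: [0.0, 0.742, 0.671, -0.0]
wrist_force: [-0.6, -0.3, -3.8]
opening: 0.035
grip_force: 61.0
```

```bash
python3 -c "
from h import *
go(.5247,.1535,.3425,-.19)"
```

```text
rot [0.   0.01 5.12] shift [-0.0007  0.0002  0.0078] pos [0.5245 0.1543 0.3503] F [-0.59 -0.27 -3.85] M [-0.179  0.071  0.056] open 0.035 t 6.05
```

Request:
arm_command:
  series:
    - [[0,0,0,0,0,0.002,-1],[0,0,0,0,0,0.004,-1],[0,0,0,0,0,0.006,-1],[0,0,0,0,0,0.008,-1],[0,0,0,0,0,0.008,-1],[0,0,0,0,0,0.008,-1]]

```text
time_s: 6.55
position: [0.5247, 0.1537, 0.3424]
ee_rot: [0.001, 0.742, 0.671, -0.001]
wrist_force: [-1.4, -5.4, -0.5]
opening: 0.035
grip_force: 61.5
```

```bash
python3 -c "
from h import *
go(.5247,.1535,.3425,-.19)"
```

```text
rot [0.04 0.11 5.11] shift [-0.0002  0.     -0.0001] pos [0.5247 0.1537 0.3424] F [-1.41 -5.43 -0.55] M [-1.058  0.232  0.011] open 0.035 t 6.55
```

Request:
arm_command:
  series:
    - [[0,0,0,-0.001,0,0,-1],[0,0,0,-0.002,-0.0004,0,-1],[0,0,0,-0.002,-0.0004,0.0005,-1],[0,0,0,-0.002,-0.0004,0.001,-1],[0,0,0,-0.002,-0.0004,0.001,-1]]

```text
time_s: 6.97
position: [0.5242, 0.1527, 0.3421]
ee_rot: [0.0, 0.742, 0.671, 0.001]
wrist_force: [0.3, 0.2, 3.4]
opening: 0.0355
grip_force: 61.8
```

```bash
python3 -c "
from h import *
go(.5247,.152,.3425,-.19)"
```

```text
rot [ 0.08 -0.06  5.12] shift [-0.0006  0.0006 -0.0004] pos [0.5242 0.1527 0.3421] F [0.28 0.16 3.43] M [-0.027  0.154 -0.02 ] open 0.0355 t 6.9667
```

The chuck is resting on the dog tops with about 7 N on them and no side force. I'll turn it towards the dogs.

Request:
arm_command:
  series:
    - [[0,0,0.7,0,0,0.0004,-1],[0,0,1.4,0,0,0.0007,-1],[0,0,2.1,0,0,0.0007,-1],[0,0,2.8,0,0,0.0007,-1],[0,0,3.5,0,0,0.0007,-1],[0,0,4.2,0,0,0.0007,-1],[0,0,4.6,0,0,0.0007,-1],[0,0,5,0,0,0.0007,-1],[0,0,5,0,0,0.0007,-1],[0,0,5,0,0,0.0007,-1]]

```text
time_s: 7.8
position: [0.5235, 0.1524, 0.3397]
ee_rot: [-0.001, 0.77, 0.638, -0.001]
wrist_force: [-0.2, 0.1, -3.8]
opening: 0.035
grip_force: 60.9
```

```bash
python3 -c "
from h import *
go(.5247,.152,.3375,-.19)"
```

```text
rot [-0.11  0.02  0.12] shift [-0.0002  0.0012  0.0022] pos [0.5235 0.1524 0.3397] F [-0.17  0.1  -3.82] M [-0.003 -0.013  0.006] open 0.035 t 7.8
```

The slots have dropped over the dogs: z is 2.7 mm below the dog-top level and the contact force has gone. I'll lower it to the pin.

Request:
arm_command:
  series:
    - [[0,0,0,0,0,0.001,-1],[0,0,0,0,0,0.002,-1],[0,0,0,0,0,0.003,-1],[0,0,0,0,0,0.0035,-1],[0,0,0,0,0,0.0035,-1],[0,0,0,0,0,0.0035,-1]]

```text
time_s: 8.3
position: [0.5239, 0.1524, 0.3374]
ee_rot: [-0.0, 0.77, 0.638, -0.0]
wrist_force: [-2.2, -0.5, 1.1]
opening: 0.0352
grip_force: 61.5
```

```bash
python3 -c "
from h import *
go(.5247,.152,.3325,-.19)"
```

```text
rot [-0.01  0.    0.12] shift [-0.0002  0.0009  0.0049] pos [0.5239 0.1524 0.3374] F [-2.19 -0.47  1.13] M [-0.033  0.561  0.026] open 0.0352 t 8.3
```

Request:
arm_command:
  series:
    - [[0,0,0,0,-0.0005,0,-1],[0,0,0,0,-0.0005,0.001,-1],[0,0,0,0,-0.0005,0.0015,-1],[0,0,0,0,-0.0005,0.002,-1],[0,0,0,0,-0.0005,0.0025,-1],[0,0,0,0,-0.0005,0.0025,-1]]

```text
time_s: 8.8
position: [0.5237, 0.1524, 0.3367]
ee_rot: [0.0, 0.77, 0.638, 0.0]
wrist_force: [-6.3, -2.1, 11.4]
opening: 0.0352
grip_force: 62.8
```

```bash
python3 -c "
from h import *
go(.5247,.152,.3325,-.19)"
```

```text
rot [0.06 0.01 0.13] shift [-0.0002  0.0011  0.0042] pos [0.5237 0.1524 0.3367] F [-6.31 -2.12 11.39] M [-0.262  1.312  0.009] open 0.0352 t 8.8
```

Request:
arm_command:
  series:
    - [[0,0,0,-0.0002,-0.0005,0,-1],[0,0,0,-0.0004,-0.0011,0,-1],[0,0,0,-0.0004,-0.0011,0,-1],[0,0,0,-0.0004,-0.0011,0,-1]]

```text
time_s: 9.13
position: [0.523, 0.1523, 0.3367]
ee_rot: [0.001, 0.77, 0.638, 0.001]
wrist_force: [-2.4, -1.4, 8.7]
opening: 0.0353
grip_force: 62.3
```

```bash
python3 -c "
from h import *
go(.5247,.152,.3325,-.19)"
```

```text
rot [ 0.2  -0.05  0.12] shift [0.     0.0017 0.0042] pos [0.523  0.1523 0.3367] F [-2.37 -1.36  8.73] M [-0.104  0.568  0.019] open 0.0353 t 9.1333
```

Request:
arm_command:
  series:
    - [[0,0,0,-0.0003,-0.0005,0,-1],[0,0,0,-0.0003,-0.0005,0.0005,-1],[0,0,0,-0.0003,-0.0005,0.001,-1],[0,0,0,-0.0003,-0.0005,0.0015,-1],[0,0,0,-0.0003,-0.0005,0.0015,-1],[0,0,0,-0.0003,-0.0005,0.0015,-1]]

```text
time_s: 9.63
position: [0.5227, 0.1521, 0.3362]
ee_rot: [0.001, 0.77, 0.638, 0.002]
wrist_force: [-3.9, -1.0, 12.6]
opening: 0.0355
grip_force: 63.0
```

```bash
python3 -c "
from h import *
go(.5247,.152,.3325,-.19)"
```

```text
rot [ 0.27 -0.07  0.12] shift [0.0002 0.0019 0.0037] pos [0.5227 0.1521 0.3362] F [-3.95 -0.98 12.6 ] M [-0.087  0.849  0.016] open 0.0355 t 9.6333
```

Request:
arm_command:
  series:
    - [[0,0,0,-0.0002,-0.0004,0,-1],[0,0,0,-0.0002,-0.0008,0.0004,-1],[0,0,0,-0.0002,-0.0008,0.0008,-1],[0,0,0,-0.0002,-0.0008,0.0012,-1],[0,0,0,-0.0002,-0.0008,0.0015,-1],[0,0,0,-0.0002,-0.0008,0.0015,-1],[0,0,0,-0.0002,-0.0008,0.0015,-1]]

```text
time_s: 10.22
position: [0.5223, 0.1521, 0.3356]
ee_rot: [0.002, 0.77, 0.638, 0.003]
wrist_force: [-3.8, -0.2, 16.1]
opening: 0.0353
grip_force: 63.4
```

```bash
python3 -c "
from h import *
go(.5247,.152,.3325,-.19)"
```

```text
rot [ 0.37 -0.09  0.12] shift [0.0004 0.0023 0.0031] pos [0.5223 0.1521 0.3356] F [-3.83 -0.16 16.08] M [-0.066  0.898 -0.007] open 0.0353 t 10.2167
```

Request:
arm_command:
  series:
    - [[0.15,0,0,0,0.0003,0,-1],[0.3,0,0,0,0.0006,0,-1],[0.4,0,0,0,0.001,0,-1],[0.4,0,0,0,0.001,0,-1],[0.4,0,0,0,0.001,0.0005,-1],[0.4,0,0,0,0.001,0.001,-1],[0.4,0,0,0,0.001,0.001,-1],[0.4,0,0,0,0.001,0.001,-1]]

```text
time_s: 10.88
position: [0.5236, 0.1518, 0.3349]
ee_rot: [-0.0, 0.77, 0.638, 0.001]
wrist_force: [-4.0, -1.4, 16.6]
opening: 0.0356
grip_force: 63.5
```

Run:
```python
from h import *
from station import ctrl
import cv2
t=ctrl.capture("top")["img"][:,:,::-1]; s=ctrl.capture("scene")["img"][:,:,::-1]
def cr(im,u,v,w,h,k): return cv2.resize(im[v:v+h,u:u+w],None,fx=k,fy=k,interpolation=cv2.INTER_CUBIC)
cv2.imwrite("pics/p3.png",np.hstack([cr(t,205,190,57,80,7),cr(s,375,185,57,80,7)]))
go(.5247,.152,.3325,-.19)
```

```text
rot [ 0.05 -0.09  0.12] shift [0.0004 0.001  0.0025] pos [0.5236 0.1518 0.335 ] F [-2.95 -2.54 17.02] M [-0.195  0.654  0.022] open 0.0355 t 10.9833
```

View pics/p3.png

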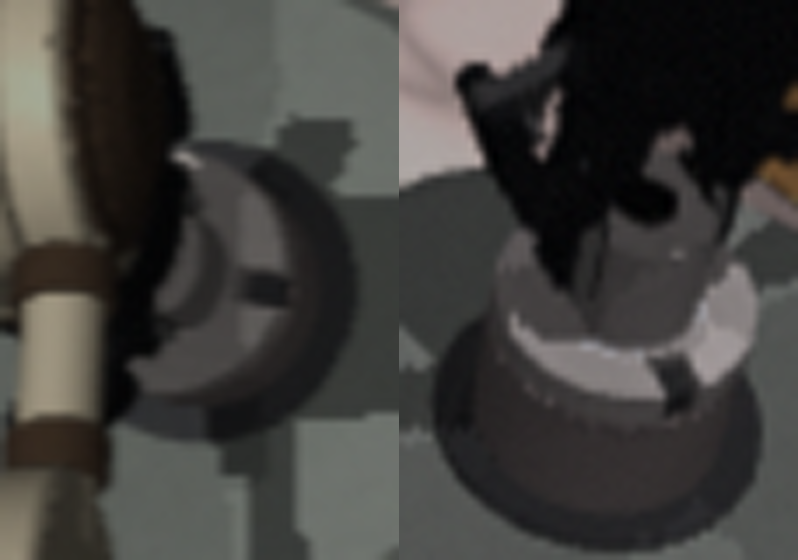

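The dogs sit in the slots, seen at (270,288) and (672,385), and the flange is close to the face. I'll keep pressing, with a slight tilt and side correction.

Request:
arm_command:
  series:
    - [[0.05,0,0,-0.0003,-0.0002,0,-1],[0.1,0,0,-0.0003,-0.0002,0.0005,-1],[0.15,0,0,-0.0003,-0.0002,0.001,-1],[0.2,0,0,-0.0003,-0.0002,0.0015,-1],[0.2,0,0,-0.0003,-0.0002,0.002,-1],[0.2,0,0,-0.0003,-0.0002,0.002,-1],[0.2,0,0,-0.0003,-0.0002,0.002,-1]]

```text
time_s: 11.57
position: [0.5238, 0.1514, 0.3336]
ee_rot: [-0.001, 0.77, 0.638, 0.001]
wrist_force: [-2.0, -2.0, 17.5]
opening: 0.0353
grip_force: 63.6
```

```bash
python3 -c "
from h import *
go(.5247,.152,.3325,-.19)"
```

```text
rot [-0.01 -0.1   0.11] shift [0.0007 0.0007 0.0011] pos [0.5238 0.1514 0.3336] F [-2.03 -1.99 17.48] M [-0.225  0.307  0.064] open 0.0353 t 11.5667
```

Force is now level while it descends 1.3 mm, so the pin is yielding and about 1 mm remains.

Request:
arm_command:
  series:
    - [[0.05,0,0,-0.0003,0,0.0005,-1],[0.1,0,0,-0.0003,0,0.001,-1],[0.1,0,0,-0.0003,0,0.0015,-1],[0.1,0,0,-0.0003,0,0.002,-1],[0.1,0,0,-0.0003,0,0.002,-1],[0.1,0,0,-0.0003,0,0.002,-1]]

```text
time_s: 12.07
position: [0.524, 0.1512, 0.3325]
ee_rot: [-0.001, 0.77, 0.638, 0.001]
wrist_force: [-2.9, -2.6, 21.1]
opening: 0.0354
grip_force: 64.2
```

```bash
python3 -c "
from h import *
go(.5247,.152,.3325,-.19)"
```

```text
rot [-0.06 -0.12  0.12] shift [ 0.0009  0.0006 -0.    ] pos [0.524  0.1512 0.3325] F [-2.87 -2.58 21.05] M [-0.331  0.441 -0.068] open 0.0354 t 12.0667
```

Request:
arm_command:
  series:
    - [[0,0,0,-0.0002,-0.0003,0.0005,-1],[0,0,0,-0.0002,-0.0003,0.001,-1],[0,0,0,-0.0002,-0.0003,0.001,-1],[0,0,0,-0.0002,-0.0003,0.001,-1]]

```text
time_s: 12.4
position: [0.5238, 0.1513, 0.3324]
ee_rot: [-0.001, 0.77, 0.638, 0.001]
wrist_force: [-4.6, -0.2, 25.3]
opening: 0.035
grip_force: 64.7
```

```bash
python3 -c "
from h import *
go(.5247,.152,.3325,-.19)"
```

```text
rot [-0.   -0.15  0.13] shift [ 0.0009  0.0007 -0.0001] pos [0.5238 0.1513 0.3324] F [-4.58 -0.2  25.32] M [-0.316  0.743 -0.042] open 0.035 t 12.4
```

Home: z has stopped at 0.3324, matching the expected 0.3325, and the force climbs when pressed further. I'll take the load off, then release.

Request:
arm_command:
  series:
    - [[0,0,0,0,-0.0003,-0.0015,-1],[0,0,0,0,-0.0003,-0.003,-1],[0,0,0,0,-0.0003,-0.004,-1],[0,0,0,0,-0.0003,-0.005,-1],[0,0,0,0,-0.0003,-0.005,-1],[0,0,0,0,-0.0003,-0.005,-1]]

```text
time_s: 12.9
position: [0.5232, 0.1509, 0.3325]
ee_rot: [-0.001, 0.771, 0.637, 0.0]
wrist_force: [8.7, -0.8, -0.2]
opening: 0.0354
grip_force: 61.7
```

```bash
python3 -c "
from h import *
go(.5247,.152,.3325,-.19)"
```

```text
rot [-0.08 -0.13  0.08] shift [0.0013 0.0012 0.0001] pos [0.5232 0.1509 0.3325] F [ 8.68 -0.83 -0.22] M [-0.235 -1.859 -0.161] open 0.0354 t 12.9
```

Request:
arm_command:
  series:
    - [[0,0,0,0,0.0007,0,-1],[0,0,0,0,0.0013,0,-1],[0,0,0,0,0.0013,0,-1],[0,0,0,0,0.0013,0,-0.5],[0,0,0,0,0.0013,0,0.3],[0,0,0,0,0.0013,0,1],[0,0,0,0,0.0013,0,1],[0,0,0,0,0.0013,0,1],[0,0,0,0,0.0013,0,1],[0,0,0,0,0.0013,0,1]]

```text
time_s: 13.73
position: [0.522, 0.151, 0.3301]
ee_rot: [-0.005, 0.77, 0.638, -0.004]
wrist_force: [-0.7, -0.5, -0.5]
opening: 0.0855
grip_force: 0.0
```

```bash
python3 -c "
from h import *
go(.5247,.152,.42,-.19)"
```

```text
rot [-0.76  0.01  0.12] shift [ 0.0015  0.0013 -0.0899] pos [0.522  0.151  0.3301] F [-0.71 -0.49 -0.47] M [ 0.019 -0.012  0.011] open 0.0855 t 13.7333
```

Released cleanly. I'll go straight up, then move aside for a look.

Request:
arm_command:
  series:
    - [[0,0,0,0.0005,0.0015,-0.01,1],[0,0,0,0.0005,0.0015,-0.025,1],[0,0,0,0.0005,0.0015,-0.045,1],[0,0,0,0.0005,0.0015,-0.065,1],[0,0,0,0.0005,0.0015,-0.09,1],[0,0,0,0.0005,0.0015,-0.11,1],[0,0,0,0.0005,-0.03,-0.12,1],[0,0,0,0.0005,-0.06,-0.12,1],[0,0,0,0.0005,-0.09,-0.12,1],[0,0,0,0.0005,-0.12,-0.12,1],[0,0,0,0.0005,-0.14,-0.12,1],[0,0,0,0.0005,-0.14,-0.12,1]]

```text
time_s: 14.73
position: [0.3837, 0.1781, 0.4532]
ee_rot: [-0.005, 0.77, 0.638, -0.003]
wrist_force: [0.8, -0.8, 0.8]
opening: 0.0856
grip_force: 0.0
```

Run:
```python
from h import *
from station import ctrl
import cv2
t=ctrl.capture("top")["img"][:,:,::-1]; s=ctrl.capture("scene")["img"][:,:,::-1]
def cr(im,u,v,w,h,k): return cv2.resize(im[v:v+h,u:u+w],None,fx=k,fy=k,interpolation=cv2.INTER_CUBIC)
cv2.imwrite("pics/p4.png",np.hstack([cr(t,205,190,57,80,7),cr(s,375,185,57,80,7)]))
c=np.array([.5238,.152])
th=np.linspace(0,2*np.pi,8,endpoint=False)
for z,r in((.148,.042),(.193,0.0)):
  print(z,[np.round((px('scene',[c[0]+r*np.cos(t),c[1]+r*np.sin(t),z])-[375,185]+.5)*7+[399,0]-.5).astype(int).tolist() for t in th])
```

```text
0.148 [[516, 342], [604, 391], [703, 381], [752, 318], [723, 243], [637, 198], [543, 207], [492, 266]]
0.193 [[642, 199], [642, 199], [642, 199], [642, 199], [642, 199], [642, 199], [642, 199], [642, 199]]
```

View pics/p4.png

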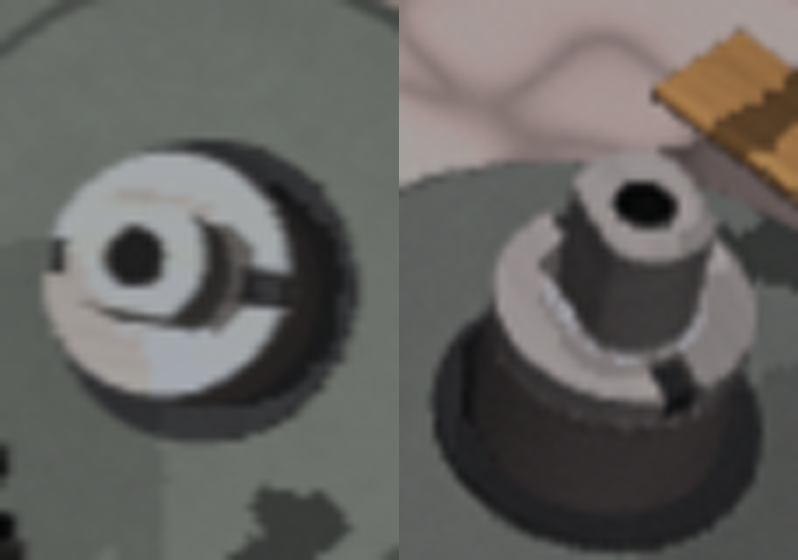

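The flange sits flush on the nose with the dogs in its slots. The hole is at (645,204), against (642,199) predicted for home, which is within calibration.

```bash
python3 -c "
from station import ctrl
print(ctrl.close_job())"
```

```text
the job is handed in; nothing more can be done
None
```

The slotted chuck is fitted on the spindle, dogs in its slots and pressed home with about 29 N at most; it is released, nothing else was moved, and the job was handed in at about 15 s.

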